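Fit the grating disc on the food processor's drive rod

ROBOT

A 6-joint arm with a two-finger parallel gripper is mounted at the origin on a cart in front of the work surface, level with it; the furniture and walls round the work are solid. World frame = base frame: x ahead of the robot, y to its left, z up, the work surface at z = 0. Lengths are in m, angles in rad, forces in N, time in s.
With the tool pointing down it reaches from about 0.275 to 0.85 m from the base axis. Payload 19 kg.
Tool frame: the origin (TCP) lies on the centre line of the jaws, within the pads' length; the fingertips stand 17 mm ahead of it and the grasp point (between the pads) lies 2 mm behind it (tip_extent is the distance from the TCP to the fingertips, in m); z points along the fingers, y is the line along which they close (so a half turn about z gives the same grasp; the last joint's range is limited). The gripper opens to 85 mm and grips with 20 to 120 N. Pads are 22 mm wide; open, the fingers measure 114 mm over their backs; the gripper's body (76 mm by 85 mm) begins 54 mm behind the grasp point. The pads swing forward as they close: fully open they stand 13 mm farther back than shut.
Start: joints at [-0.884, 0.15, 1.437, -0, 1.554, -0.134], TCP at [0.421, -0.392, 0.228] pointing down, gripper open.
Joint ranges: [-2.8, 2.8], [-0.68, 2.1], [0.12, 2.68], [-1.39, 4.53], [0.16, 2.79], [-2.81, 2.81]. Speed limits (rad/s): [1.89, 1.89, 2.22, 3.01, 3.01, 3.01].

INTERFACE

Orientations are given as a unit quaternion [x, y, z, w].
In Python, from rig import state, grab_frame, calibration, hand_in, tip_extent gives the robot as it stands.
- The arm moves only by the tool servo_tool, never from a script. Its arguments are lists of equal length, an entry for each row: "linear": the shift along the tool's x, y, z in units of 40 mm (1.0 is 40 mm), a list of three; "spin": the turn about the tool's z in units of 6 degrees (1.0 is 6 degrees). A call has 1 to 8 rows; each row shifts and turns the commanded pose from where the row before left it, along the tool's axes as they then stand; what a row does not reach is not made up. A row lasts 1/10 s, in which the tool goes at most 50 mm and 8.59 degrees, less where a joint would pass 70% of its speed; a pose out of reach is approached as far as the arm can. A call is refused whole if a number of a shift passes 1 or a number of a turn 1, either way. A call with a gripper value outside its range is refused whole. "fingers" is the finger opening in mm, from 0 to 85.4, set as the call begins (left out, the last holds). The fingers move at their own pace and stop on an object; "squeeze" is the grip in N (left out, the last holds). Time passes only in rows, so rows that do not move let the fingers close. It gives the time, the measured TCP pose, the force, the opening and the grip force at its end, in the units of the state.
- state(): the state, without advancing time (a new reading comes with each control period).
- grab_frame(name): name is "scene" or "top" or "wrist"; returns (picture, depth): 420x560x3 uint8, red, green, blue; 420x560 float32, m along the optical axis (not along the pixel's ray), 0 where there is no reading.
- calibration(name): a dict with "camera_matrix" (3x3 intrinsics, pixels), "R" (3x3) and "t" (3): a world point X has camera coordinates R X + t; the wrist camera has in their place "hand_eye" (4x4, takes a point from camera to tool coordinates, whose origin is the TCP and whose axes are the flange's). Camera axes: x right, y down, z forward; pixel columns grow to the right and rows downward; lengths in m; the calibration is good to about 2 mm. The wrist camera is an equidistant fisheye: a pixel r from the principal point sees the ray r / f radians off the axis. A picture is of the moment at which its call begins: read the wrist's pose just before it. calibration takes no time and is no camera call.
- hand_in(): hands the job in; it is judged then, once.
The state is a dict: "time": time; "joints": joint angles; "joint_vel": joint speeds; "joint_efforts": joint torques, N m; "ee_pos": TCP position; "tool_rot": TCP orientation; "ft_force": force on the tool from outside, world axes, zero at the start; "torque": the same for the moment, N m; "gripper_width": finger opening in m; "grasp_force": force on a finger pad.
Only numpy, scipy, OpenCV 4.12 (cv2) and the standard library are available. Lean on these libraries where they do the work, as an engineer would, in place of code of your own. Each camera call takes 0.05 s, during which the arm holds its last target. There are 200 camera calls.

TASK

Fit the grating disc onto the food processor: lower it level over the upright drive rod, and turn it gently while it rests on the rod's cross-key until the slots under its hub find the key and it drops, fully home and flush on the shoulder, then let go. Never force it down, and leave the jar, shaker, mug and tin alone.

Things in the scene. Friction and masses are not known exactly. Their poses are not given: they have to be found in the camera images.
- disc: Grating disc, 0.2 to 0.4 kg: steel plate 120 mm across, top 13 mm up, rim turned down to the underside; lies flat on the worktop, hub up. Origin: centre of the underside, z up along its bore (14 mm wide, right through disc and hub). Under the hub two crossed slots, 10 mm wide and deep, run along the disc's x and y axes, so it fits every quarter turn, within 0.09 rad.
- hub_top (a point): Centre of the top of the disc's round black hub, 36 mm across, 70 mm above the underside (its foot, up to 18 mm, is 44 mm wide). Grip the hub near its top, from above, at any yaw; the bore is open at the top and the rod comes up through it, 6 mm proud when home.
- processor: Food processor, fixed: round white motor base, 180 mm across, black dial on its front (-x), a shallow grey bowl (168 mm across, 92 mm high over the worktop) on top, and in the bowl the shoulder and the rod. Origin: centre of its underside, z up. It takes at most 25 N from the disc: land on it slowly, under 10 mm/s.
- seat (a point): Centre of the flat black shoulder (52 mm across) at the rod's foot, 90 mm above the worktop, on the rod's axis, z up: the disc's underside comes to rest on it. The upright steel rod is 12 mm in diameter.
- key (a point): Middle of the flat top of the steel cross-key, a bar 6 mm wide, 38 mm long, level across the rod on the shoulder, top 6.5 mm above the seat: a disc not yet over it rests that much too high. Its direction is not measured (this point's yaw is not it) and differs every time: feel for it by turning the resting disc up to a quarter turn. Rod, key and shoulder turn together, against 0.09 N m.
- rod_top (a point): Tip of the upright rod, 76 mm above the seat; the last 9 mm taper from 12 mm to 5 mm in diameter.
- shaker: Small glass shaker, 31 mm across, 57 mm tall, in front of the processor; origin at the centre of its underside. Leave it alone.
- pink_mug: Pink mug, 78 mm across, 92 mm tall, with a handle; origin at the centre of its underside. Leave it alone.
- jar: Jar with a dark lid, 71 mm across, 98 mm tall, left of the processor; origin at the centre of its underside. Leave it alone.
- tin_1: Wide food tin, 76 mm across, 58 mm tall, right of the disc; origin at the centre of its underside. Leave it alone.

How it is judged:
By the outcome, as a careful person would: the job done as asked, in the order asked, and still so for the second after the job is handed in, with the robot touching nothing.
It also fails if it takes over 64 s, if anything falls off the work surface, if the arm or the gripper's body presses on something with over 40 N, if the wrist force passes 120 N, or if a joint passes its speed limit or range.

## Working session

There is one attempt and no reset: what is moved stays moved. The work goes in short steps, Python scripts to look and compute and a tool call to move; the robot and the scene stay as the last step left them, time stands still between calls to the robot, and variables do not carry over. Pictures are saved under pics/ and viewed, at most 10 in all, crops included, and the job is handed in when it is done.

Besides the shell and the picture viewer there is one more tool, called after "Request:" as name(argument=value, ...), one argument or row to a line, values as JSON. servo_tool: Moves the arm, as the interface text tells. Its arguments: {"type":"object","properties":{"linear":{"type":"array","items":{"type":"array","items":{"type":"number"}}},"spin":{"type":"array","items":{"type":"number"}},"fingers":{"type":"number"},"squeeze":{"type":"number"}},"required":["linear","spin"]}

```bash
mkdir -p pics
python3 - <<'E'
from rig import *
import cv2,numpy as np
s=state();print({k:np.round(v,3).tolist() for k,v in s.items()});print(tip_extent if not callable(tip_extent) else tip_extent())
ims=[]
for n in("scene","top"):
    p,d=grab_frame(n);np.savez(f"pics/{n}.npz",p=p,d=d);cv2.imwrite(f"pics/{n}.png",p[...,::-1]);c=calibration(n);print(n,{k:np.round(v,3).tolist() for k,v in c.items()})
E
```

```text
{'time': 0.0, 'joints': [-0.884, 0.151, 1.438, -0.0, 1.554, -0.134], 'joint_vel': [-0.001, 0.001, -0.001, 0.002, 0.001, 0.0], 'joint_efforts': [-0.0, -71.304, -57.088, -0.0, 0.009, 0.0], 'ee_pos': [0.421, -0.392, 0.227], 'tool_rot': [0.917, 0.399, -0.0, -0.001], 'ft_force': [-0.518, -0.708, -0.584], 'torque': [0.012, -0.022, 0.004], 'grasp_force': 0.0, 'gripper_width': 0.086}
0.017
scene {'camera_matrix': [[479.447, 0.0, 273.184], [0.0, 479.447, 205.283], [0.0, 0.0, 1.0]], 'R': [[-0.384, -0.923, 0.008], [-0.706, 0.289, -0.646], [0.594, -0.254, -0.763]], 't': [-0.061, 0.442, 1.074]}
top {'camera_matrix': [[460.171, 0.0, 282.509], [0.0, 460.171, 210.5], [0.0, 0.0, 1.0]], 'R': [[-0.004, -1.0, -0.005], [-0.991, 0.004, -0.13], [0.13, 0.005, -0.991]], 't': [-0.208, 0.466, 1.382]}
```

View pics/top.png

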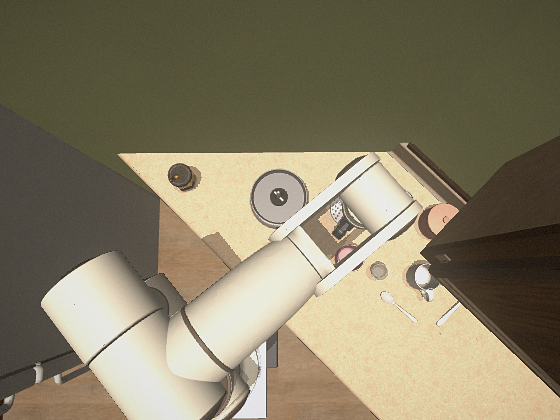

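View pics/scene.png

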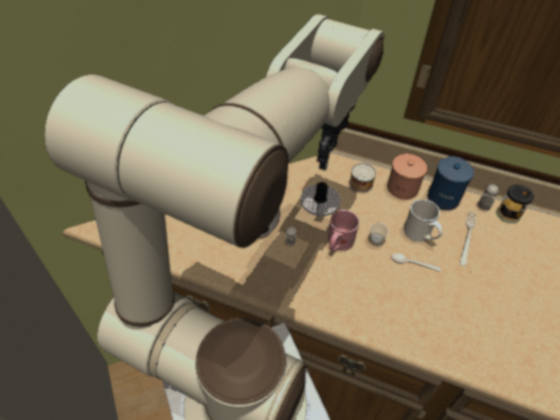

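The top view shows the processor at (279,198) with the rod in its bowl, the jar at (180,176), and the disc partly hidden by the arm, hub at about (343,228). In the scene view the disc is at (321,200) with its black hub at (321,190).

```bash
cat > h.py <<'E'
from rig import *
import cv2,numpy as np
from scipy.spatial.transform import Rotation as Ro
def cloud(n,d):
    c=calibration(n);K=np.array(c["camera_matrix"]);R=np.array(c["R"]);t=np.array(c["t"])
    v,u=np.mgrid[:420,:560];P=np.stack([(u-K[0,2])/K[0,0]*d,(v-K[1,2])/K[1,1]*d,d],-1)
    return (P-t)@R
def circ(xy):
    A=np.c_[2*xy,np.ones(len(xy))];s=np.linalg.lstsq(A,(xy**2).sum(1),rcond=None)[0]
    return s[:2],np.sqrt(s[2]+s[:2]@s[:2])
def wcam():
    """pose then picture; returns p,d,world ray origin, function(uv)->world dirs"""
    s=state();c=calibration("wrist");K=np.array(c["camera_matrix"]);H=np.array(c["hand_eye"])
    p,d=grab_frame("wrist");R=Ro.from_quat(s["tool_rot"]).as_matrix();T=np.eye(4);T[:3,:3]=R;T[:3,3]=s["ee_pos"];W=T@H
    def rays(uv):
        q=(np.asarray(uv,float)-K[:2,2])/[K[0,0],K[1,1]];r=np.linalg.norm(q,axis=-1,keepdims=True)
        return np.concatenate([q/np.maximum(r,1e-9)*np.sin(r),np.cos(r)],-1)@W[:3,:3].T
    return p,d,W,rays
def onplane(W,rays,uv,z):
    r=rays(uv);return W[:3,3]+r*((z-W[2,3])/r[...,2:])
E
python3 - <<'E'
from h import *
z=np.load("pics/top.npz");X=cloud("top",z["d"])
def box(X,m,sl):
    a=X[sl][m(X[sl])];return a
print("rod",X[190:204,272:288].reshape(-1,3)[np.argsort(-X[190:204,272:288,2].ravel())[:8]].round(3))
S=X[165:232,245:312].reshape(-1,3);r=S[(S[:,2]>.085)&(S[:,2]<.1)]
xy=np.float32(r[:,:2]);h=cv2.convexHull(xy)[:,0];print("bowl",circ(h),np.median(r[:,2]),cv2.minEnclosingCircle(xy))
z=np.load("pics/scene.npz");Y=cloud("scene",z["d"])
S=Y[178:220,298:345].reshape(-1,3);t=S[(S[:,2]>.06)&(S[:,2]<.08)];print("hub pts",len(t),t.mean(0),t.min(0),t.max(0))
q=S[(S[:,2]>.008)&(S[:,2]<.018)];h=cv2.convexHull(np.float32(q[:,:2]))[:,0];print("disc",circ(h),cv2.minEnclosingCircle(np.float32(q[:,:2])))
for n,u,v in(("mug",343,225),("tin",363,172),("shaker",291,232)):print(n,Y[v,u])
print("jar",X[172,180]); 
p,d,W,rays=wcam();cv2.imwrite("pics/w0.png",p[...,::-1]);np.savez("pics/w0.npz",p=p,d=d,W=W)
print(W.round(3).tolist(),calibration("wrist"))
E
```

```text
rod [[ 0.281 -0.217  1.43 ]
 [ 0.281 -0.217  1.43 ]
 [ 0.502 -0.201  0.169]
 [ 0.499 -0.198  0.167]
 [ 0.502 -0.196  0.165]
 [ 0.5   -0.201  0.165]
 [ 0.497 -0.195  0.165]
 [ 0.503 -0.198  0.164]]
bowl (array([ 0.50071982, -0.19790339]), np.float64(0.083004338955367)) 0.09054653557419583 ((0.5008423328399658, -0.19852709770202637), 0.08400172740221024)
hub pts 151 [ 0.42987063 -0.41424069  0.06840105] [ 0.34730956 -0.43572021  0.06007316] [ 0.49117767 -0.38593559  0.07990801]
disc (array([ 0.47160149, -0.41758029]), np.float64(0.0599298137637561)) ((0.4719429016113281, -0.4181993305683136), 0.061216432601213455)
mug [ 0.3474651  -0.42710365  0.02604663]
tin [ 0.48886738 -0.56768476  0.05353158]
shaker [ 0.36280322 -0.27030354  0.05280713]
jar [0.5727959  0.09272358 0.09592079]
[[0.732, -0.647, -0.214, 0.475], [-0.681, -0.696, -0.228, -0.333], [-0.001, 0.312, -0.95, 0.372], [0.0, 0.0, 0.0, 1.0]] {'camera_matrix': array([[325.1922621 ,   0.        , 281.46697186],
       [  0.        , 325.1922621 , 210.12630249],
       [  0.        ,   0.        ,   1.        ]]), 'hand_eye': array([[ 4.10998377e-04, -9.49887296e-01, -3.12592316e-01,
         8.00892155e-02],
       [ 9.99999915e-01,  3.99152051e-04,  1.01886319e-04,
        -2.41484531e-04],
       [ 2.79913444e-05, -3.12592332e-01,  9.49887379e-01,
        -1.44398623e-01],
       [ 0.00000000e+00,  0.00000000e+00,  0.00000000e+00,
         1.00000000e+00]])}
```

View pics/w0.png

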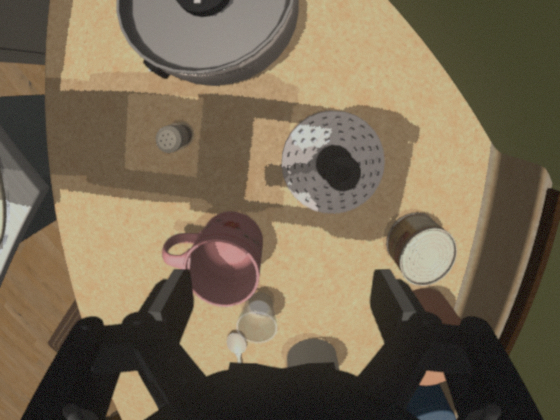

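Request:
servo_tool(
  linear=[
    [0.1,0.35,0.5],
    [0.1,0.35,0.5],
    [0.1,0.35,0.5],
    [0.1,0.32,0.4],
    [0,0,0],
    [0,0,0],
  ],
  spin=[0,0,0,0,0,0],
  fingers=85,
)

```text
time: 0.75
ee_pos: [0.4714, -0.4174, 0.1516]
tool_rot: [0.917, 0.399, -0.0, -0.0]
ft_force: [-0.2, 0.4, 1.0]
gripper_width: 0.0852
grasp_force: 0.0
```

Run:
```python
from h import *
p,d,W,rays=wcam();s=state();print(s["ee_pos"],s["tool_rot"])
cv2.imwrite("pics/w1.png",p[...,::-1]);np.savez("pics/w1.npz",p=p,d=d,W=W)
v,u=np.mgrid[:420,:560];uv=np.stack([u,v],-1);r=rays(uv)
C=r@W[:3,:3];X=W[:3,3]+r*(d/np.maximum(C[...,2],.05))[...,None];X[d==0]=9
S=X[np.hypot(X[...,0]-.4716,X[...,1]+.418)<.09]
q=S[(S[:,2]>.006)&(S[:,2]<.02)];h=cv2.convexHull(np.float32(q[:,:2]))[:,0];print("disc",circ(h),len(q))
t=S[(S[:,2]>.066)&(S[:,2]<.076)];h=cv2.convexHull(np.float32(t[:,:2]))[:,0];print("hub",circ(h),len(t),np.median(t[:,2]))
S=X[np.hypot(X[...,0]-.5,X[...,1]+.198)<.1];q=S[(S[:,2]>.088)&(S[:,2]<.096)];print("rim",len(q),circ(q[:,:2]) if len(q) else 0)
```

```text
[ 0.47145736 -0.41754234  0.15237766] [9.16955901e-01 3.98988543e-01 1.06148871e-05 1.32930912e-04]
disc (array([ 0.47579275, -0.41917533]), np.float64(0.05959787130718479)) 10459
hub (array([ 0.47558993, -0.41937174]), np.float64(0.0176748193746511)) 1426 0.06811544314895826
rim 1711 (array([ 0.47437675, -0.22251474]), np.float64(0.055933195174152704))
```

View pics/w1.png

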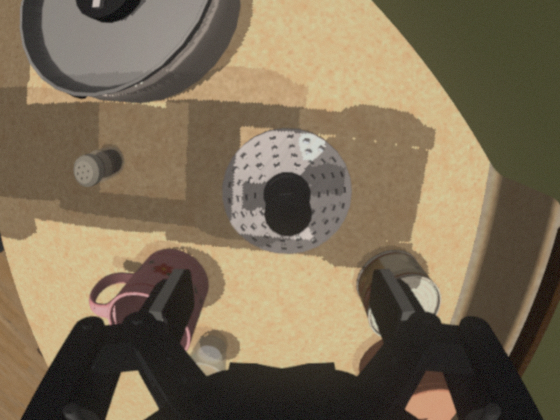

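The disc is at about (290,190) with its hub top at (288,205). The mug is near the left finger at (165,290), so I check that clearance before going down.

Run:
```python
from h import *
z=np.load("pics/w1.npz");p=z["p"].astype(int);d=z["d"];W=z["W"];c=calibration("wrist");K=c["camera_matrix"]
v,u=np.mgrid[:420,:560];q=(np.stack([u,v],-1)-K[:2,2])/K[0,0];r=np.linalg.norm(q,axis=-1,keepdims=True)
C=np.concatenate([q/np.maximum(r,1e-9)*np.sin(r),np.cos(r)],-1);X=W[:3,3]+(C*(d[...,None]/C[...,2:]))@W[:3,:3].T
m=(p[...,0]-p[...,1]>30)&(p[...,2]-p[...,1]>-5)&(d>0)&(u<230)
for M,n in((m,"mug"),):
    S=X[M];print(n,len(S),np.percentile(S,[1,50,99],0).round(3))
# everything in the tool frame about the hub: points higher than .03 within 100 mm (not the hub)
a=X.reshape(-1,3)[(d>0).ravel()]-[.4755,-.4193,0];ty=np.array([.732,-.682,0]);tx=np.array([.682,.732,0])
b=np.c_[a@tx,a@ty,a[:,2]];b=b[(b[:,2]>.03)&(b[:,2]<.11)&(np.hypot(b[:,0],b[:,1])>.025)&(np.hypot(b[:,0],b[:,1])<.12)]
print(len(b));k=np.argsort(np.hypot(b[:,0],b[:,1]))[:400:40];print(b[k].round(3))
```

```text
mug 741 [[ 0.285 -0.445  0.021]
 [ 0.302 -0.373  0.083]
 [ 0.353 -0.355  0.09 ]]
192
[[-0.082  0.081  0.033]
 [-0.077 -0.089  0.036]
 [-0.066  0.098  0.035]
 [-0.082 -0.086  0.046]
 [-0.066  0.1    0.031]]
```

Request:
servo_tool(
  linear=[
    [0.04,0.1,0.3],
    [0,0,0.45],
    [0,0,0.5],
    [0,0,0.5],
    [0,0,0.4],
    [0,0,0.2],
    [0,0,0],
    [0,0,0],
  ],
  spin=[0,0,0,0,0,0,0,0],
)

```text
time: 1.6
ee_pos: [0.4759, -0.4194, 0.0584]
tool_rot: [0.917, 0.399, 0.0, 0.0]
ft_force: [-0.5, -1.0, 0.2]
gripper_width: 0.085
grasp_force: 0.0
```

Request:
servo_tool(
  linear=[
    [0,0,0],
    [0,0,0],
    [0,0,0],
    [0,0,0],
    [0,0,0],
    [0,0,0],
    [0,0,0],
    [0,0,0],
  ],
  spin=[0,0,0,0,0,0,0,0],
  fingers=25,
  squeeze=40,
)

```text
time: 2.4
ee_pos: [0.4759, -0.4194, 0.0584]
tool_rot: [0.917, 0.399, 0.0, 0.0]
ft_force: [-1.2, 1.1, 7.0]
gripper_width: 0.0334
grasp_force: 39.2
```

Run:
```python
from rig import *
import numpy as np
print({k:np.round(v,4).tolist() for k,v in state().items()})
```

```text
{'time': 2.4, 'joints': [-0.8437, 0.3764, 1.506, -0.0001, 1.2582, -0.0938], 'joint_vel': [0.0007, -0.0006, 0.001, 0.0004, 0.0015, 0.0003], 'joint_efforts': [-0.2664, -82.9635, -49.8834, 0.0373, -0.4004, 0.147], 'ee_pos': [0.4759, -0.4194, 0.0584], 'tool_rot': [0.9169, 0.399, 0.0001, 0.0005], 'ft_force': [-1.2396, 1.1466, 6.9993], 'torque': [0.1372, 0.1707, 0.1551], 'grasp_force': 39.2464, 'gripper_width': 0.0334}
```

Request:
servo_tool(
  linear=[
    [0,0,-0.15],
    [0,0,-0.3],
    [0,0,-0.6],
    [0,0,-0.7],
    [0,0,-0.8],
    [0,0,-0.8],
    [0,0,-0.8],
    [0,0,-0.65],
  ],
  spin=[0,0,0,0,0,0,0,0],
)

```text
time: 3.2
ee_pos: [0.4757, -0.4191, 0.2527]
tool_rot: [0.917, 0.399, 0.0, 0.001]
ft_force: [1.3, 0.4, -3.0]
gripper_width: 0.0333
grasp_force: 40.2
```

Request:
servo_tool(
  linear=[
    [0,0,0],
    [0,0,0],
    [0,0,0],
  ],
  spin=[0,0,0],
)

```text
time: 3.5
ee_pos: [0.4754, -0.4188, 0.2484]
tool_rot: [0.917, 0.399, -0.0, -0.001]
ft_force: [-0.2, -0.2, -1.9]
gripper_width: 0.0335
grasp_force: 40.3
```

Run:
```python
from h import *
p,d,W,rays=wcam();s=state();print({k:np.round(s[k],4).tolist() for k in("time","ee_pos","tool_rot","ft_force","torque","gripper_width")})
cv2.imwrite("pics/w2.png",p[...,::-1]);np.savez("pics/w2.npz",p=p,d=d,W=W)
v,u=np.mgrid[:420,:560];r=rays(np.stack([u,v],-1));C=r@W[:3,:3];X=W[:3,3]+r*(d/np.maximum(C[...,2],.05))[...,None];X[d==0]=9
T=(X-s["ee_pos"])@Ro.from_quat(s["tool_rot"]).as_matrix()
S=T[(np.hypot(T[...,0],T[...,1])<.09)&(v<330)]
for a in np.arange(-.01,.09,.01):print(a.round(3),((S[:,2]>a)&(S[:,2]<a+.01)).sum(),end=" | ")
q=S[(S[:,2]>.035)&(S[:,2]<.06)];h=cv2.convexHull(np.float32(q[:,:2]))[:,0];print("\ndisc in tool",circ(h),len(q))
A=np.c_[q[:,:2],np.ones(len(q))];print("plane",np.linalg.lstsq(A,q[:,2],rcond=None)[0])
S=X[(np.hypot(X[...,0]-.5,X[...,1]+.198)<.1)];t=S[S[:,2]>.13];print("rod",len(t),np.percentile(t,[5,50,95],0).round(4) if len(t) else 0)
```

```text
{'time': 3.55, 'ee_pos': [0.4754, -0.4188, 0.2483], 'tool_rot': [0.917, 0.399, -0.0003, -0.0011], 'ft_force': [0.8282, 0.5899, -2.2717], 'torque': [0.002, -0.0018, 0.0496], 'gripper_width': 0.0334}
-0.01 2922 | 0.0 681 | 0.01 480 | 0.02 344 | 0.03 290 | 0.04 16528 | 0.05 165 | 0.06 0 | 0.07 0 | 0.08 0 | 
disc in tool (array([-2.87168483e-05, -2.96412598e-04]), np.float64(0.05960511756304302)) 16831
plane [0.0074186  0.00128875 0.04669473]
rod 225 [[ 0.4962 -0.2062  0.1315]
 [ 0.5006 -0.2049  0.1451]
 [ 0.5059 -0.2015  0.1593]]
```

View pics/w2.png

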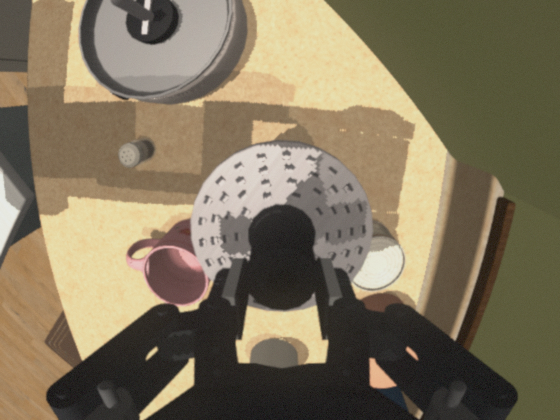

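The held disc is centred at about (281,225) with the hub between the pads. The processor is at upper left, with the key bar at (148,15) and the rod just leaving the frame. Next stop is 120 mm short of the rod along tool x, so the rod can be seen.

Request:
servo_tool(
  linear=[
    [0.1,-0.2,0],
    [0.2,-0.4,0],
    [0.2,-0.5,0],
    [0.25,-0.6,0],
    [0.25,-0.6,0],
    [0.2,-0.5,0],
    [0.15,-0.35,0],
    [0.1,-0.15,0],
  ],
  spin=[0,0,0,0,0,0,0,0],
)

```text
time: 4.35
ee_pos: [0.4181, -0.2855, 0.2497]
tool_rot: [0.917, 0.399, 0.0, 0.0]
ft_force: [0.7, 0.9, -2.8]
gripper_width: 0.0334
grasp_force: 40.4
```

Request:
servo_tool(
  linear=[
    [0,0,0],
    [0,0,0],
    [0,0,0],
  ],
  spin=[0,0,0],
)

```text
time: 4.65
ee_pos: [0.4189, -0.2873, 0.2494]
tool_rot: [0.917, 0.399, -0.0, -0.0]
ft_force: [0.9, 0.4, -2.8]
gripper_width: 0.0334
grasp_force: 40.4
```

Run:
```python
from h import *
p,d,W,rays=wcam();s=state();print({k:np.round(s[k],4).tolist() for k in("time","ee_pos","tool_rot","ft_force","joints")})
cv2.imwrite("pics/w3.png",p[...,::-1]);np.savez("pics/w3.npz",p=p,d=d,W=W)
v,u=np.mgrid[:420,:560];r=rays(np.stack([u,v],-1));C=r@W[:3,:3];X=W[:3,3]+r*(d/np.maximum(C[...,2],.05))[...,None];X[d==0]=9
N=np.hypot(X[...,0]-.5,X[...,1]+.198)
t=X[(N<.03)&(X[...,2]>.163)&(X[...,2]<.175)];print("tip",len(t),t.mean(0).round(4))
t=X[(N<.03)&(X[...,2]>.12)&(X[...,2]<.15)];print("rod",len(t),circ(t[:,:2]),t.mean(0),"cam",W[:3,3])
q=X[(N<.095)&(X[...,2]>.088)&(X[...,2]<.1)&(N>.07)];h=cv2.convexHull(np.float32(q[:,:2]))[:,0];print("rim",circ(h))
q=X[(N<.035)&(X[...,2]>.080)&(X[...,2]<.0925)];h=cv2.convexHull(np.float32(q[:,:2]))[:,0];print("shoulder",circ(h),len(q))
T=(X-s["ee_pos"])@Ro.from_quat(s["tool_rot"]).as_matrix()
S=T[(np.hypot(T[...,0],T[...,1])<.09)&(v<330)];q=S[(S[:,2]>.035)&(S[:,2]<.06)];h=cv2.convexHull(np.float32(q[:,:2]))[:,0];print("disc in tool",circ(h))
k=(N<.022)&(X[...,2]>.09)&(X[...,2]<.105)&(p.min(2)>150);kk=X[k];print("key",k.sum(),kk.mean(0) if k.sum() else 0, np.linalg.svd(kk[:,:2]-kk[:,:2].mean(0),full_matrices=False)[2][0] if k.sum()>5 else 0)
```

```text
{'time': 4.7, 'ee_pos': [0.4188, -0.2873, 0.2494], 'tool_rot': [0.917, 0.3988, -0.0002, -0.0003], 'ft_force': [0.0305, 0.0564, -2.8332], 'joints': [-0.753, 0.0035, 1.5517, -0.0001, 1.5869, -0.0026]}
tip 52 [ 0.5008 -0.2     0.1641]
rod 71 (array([ 0.5010317 , -0.19988482]), np.float64(0.005786123439906975)) [ 0.49765373 -0.20315707  0.13616173] cam [ 0.47336159 -0.22859695  0.39380622]
rim (array([ 0.50113568, -0.19998498]), np.float64(0.08343358452249762))
shoulder (array([ 0.50132512, -0.19982809]), np.float64(0.02566232751760192)) 1914
disc in tool (array([-9.67258561e-05, -2.05844523e-04]), np.float64(0.05962615788804978))
key 98 [ 0.49420192 -0.2065396   0.09468305] [-0.72543268 -0.68829313]
```

View pics/w3.png

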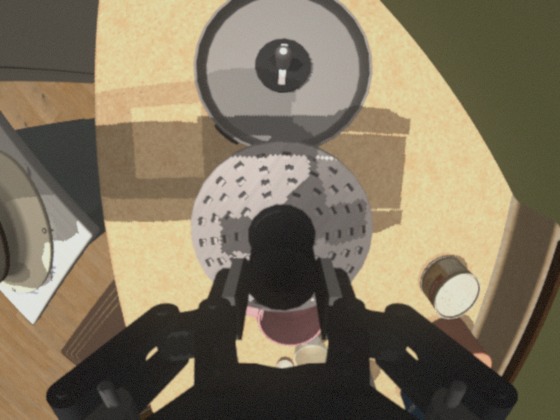

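Rod tip at (283,48), key bar at (282,75) pointing along tool x, and the held disc centred at about (281,225). The rod is 120 mm ahead along tool x.

Request:
servo_tool(
  linear=[
    [0.15,0,0],
    [0.4,0.015,0],
    [0.55,0,0],
    [0.6,0,0],
    [0.55,0,0],
    [0.4,0,0],
    [0.25,0,0],
    [0.1,0,0],
  ],
  spin=[0,0,0,0,0,0,0,0],
)

```text
time: 5.5
ee_pos: [0.5014, -0.1988, 0.2495]
tool_rot: [0.917, 0.399, -0.0, -0.0]
ft_force: [-0.4, -0.9, -3.0]
gripper_width: 0.0332
grasp_force: 40.4
```

Request:
servo_tool(
  linear=[
    [0,0,0],
    [0,0,0],
    [0,0,0],
    [0,0,0],
  ],
  spin=[0,0,0,0],
)

```text
time: 5.9
ee_pos: [0.5006, -0.1997, 0.2498]
tool_rot: [0.917, 0.399, -0.0, 0.0]
ft_force: [-0.6, -1.3, -2.2]
gripper_width: 0.0335
grasp_force: 40.4
```

```bash
cat > s.py <<'E'
from rig import *
import numpy as np
from scipy.spatial.transform import Rotation as Ro
s=state();R=Ro.from_quat(s["tool_rot"]).as_matrix()
print({k:np.round(s[k],4).tolist() for k in("time","ee_pos","ft_force","torque")},"to rod, tool units",((np.array([.5011,-.1999,s["ee_pos"][2]])-s["ee_pos"])@R/.04).round(3),"tilt",R[:2,2].round(4))
E
python3 s.py
```

```text
{'time': 5.9, 'ee_pos': [0.5006, -0.1997, 0.2498], 'ft_force': [-0.5932, -1.2832, -2.2439], 'torque': [-0.017, -0.0057, 0.008]} to rod, tool units [0.005 0.011 0.   ] tilt [ 0.     -0.0001]
```

Request:
servo_tool(
  linear=[
    [0.005,0.012,0.1],
    [0,0,0.15],
    [0,0,0.15],
    [0,0,0.1],
    [0,0,0.02],
    [0,0,0.02],
    [0,0,0.02],
    [0,0,0.02],
  ],
  spin=[0,0,0,0,0,0,0,0],
)

```text
time: 6.7
ee_pos: [0.5015, -0.1995, 0.2266]
tool_rot: [0.917, 0.399, 0.0, 0.0]
ft_force: [-0.3, 0.3, -1.6]
gripper_width: 0.0333
grasp_force: 40.3
```

Request:
servo_tool(
  linear=[
    [0,0,0.02],
    [0,0,0.02],
    [0,0,0.02],
    [0,0,0.02],
    [0,0,0.02],
    [0,0,0.02],
    [0,0,0.02],
    [0,0,0.02],
  ],
  spin=[0,0,0,0,0,0,0,0],
)

```text
time: 7.5
ee_pos: [0.5014, -0.1995, 0.22]
tool_rot: [0.917, 0.399, -0.0, -0.0]
ft_force: [-0.3, -0.5, -2.6]
gripper_width: 0.0333
grasp_force: 40.3
```

Request:
servo_tool(
  linear=[
    [0,0,0.02],
    [0,0,0.02],
    [0,0,0.02],
    [0,0,0.02],
    [0,0,0.02],
    [0,0,0.02],
    [0,0,0.02],
    [0,0,0.02],
  ],
  spin=[0,0,0,0,0,0,0,0],
)

```text
time: 8.3
ee_pos: [0.5014, -0.1995, 0.2136]
tool_rot: [0.917, 0.399, 0.0, -0.0]
ft_force: [0.7, -0.2, -2.5]
gripper_width: 0.0334
grasp_force: 40.3
```

```bash
python3 s.py
```

```text
{'time': 8.3, 'ee_pos': [0.5014, -0.1995, 0.2136], 'ft_force': [0.6539, -0.2094, -2.4863], 'torque': [-0.0032, 0.0064, -0.04]} to rod, tool units [-0.012  0.001 -0.   ] tilt [-0.  0.]
```

Request:
servo_tool(
  linear=[
    [-0.01,0,0.03],
    [0,0,0.04],
    [0,0,0.04],
    [0,0,0.04],
    [0,0,0.04],
    [0,0,0.04],
    [0,0,0.04],
    [0,0,0.04],
  ],
  spin=[0,0,0,0,0,0,0,0],
)

```text
time: 9.1
ee_pos: [0.5011, -0.1998, 0.2011]
tool_rot: [0.917, 0.399, -0.0, -0.0]
ft_force: [0.7, -0.0, -2.2]
gripper_width: 0.0333
grasp_force: 40.4
```

Request:
servo_tool(
  linear=[
    [0,0,0.05],
    [0,0,0.05],
    [0,0,0.05],
    [0,0,0.05],
    [0,0,0.05],
    [0,0,0.05],
    [0,0,0.05],
    [0,0,0.05],
  ],
  spin=[0,0,0,0,0,0,0,0],
)

```text
time: 9.9
ee_pos: [0.5011, -0.1998, 0.1851]
tool_rot: [0.917, 0.399, -0.0, -0.0]
ft_force: [-0.0, -0.1, -3.0]
gripper_width: 0.0335
grasp_force: 40.4
```

Request:
servo_tool(
  linear=[
    [0,0,0.05],
    [0,0,0.05],
    [0,0,0.05],
    [0,0,0.05],
    [0,0,0.05],
    [0,0,0.05],
    [0,0,0.03],
    [0,0,0],
  ],
  spin=[0,0,0,0,0,0,0,0],
)

```text
time: 10.7
ee_pos: [0.5011, -0.1998, 0.1719]
tool_rot: [0.917, 0.399, -0.0, -0.0]
ft_force: [-0.3, -0.3, -1.7]
gripper_width: 0.0333
grasp_force: 40.4
```

```bash
python3 s.py
```

```text
{'time': 10.7, 'ee_pos': [0.5011, -0.1998, 0.1719], 'ft_force': [-0.3255, -0.347, -1.6582], 'torque': [-0.0228, -0.0025, 0.081]} to rod, tool units [-0.002  0.003 -0.   ] tilt [-0.0003  0.0002]
```

Request:
servo_tool(
  linear=[
    [0,0,0.02],
    [0,0,0.02],
    [0,0,0.02],
    [0,0,0.02],
    [0,0,0.02],
    [0,0,0.02],
    [0,0,0.02],
    [0,0,0.02],
  ],
  spin=[0,0,0,0,0,0,0,0],
)

```text
time: 11.5
ee_pos: [0.5011, -0.1998, 0.1656]
tool_rot: [0.917, 0.399, -0.0, -0.0]
ft_force: [-0.2, -0.5, -2.7]
gripper_width: 0.0335
grasp_force: 40.4
```

Request:
servo_tool(
  linear=[
    [0,0,0.02],
    [0,0,0.02],
    [0,0,0.02],
    [0,0,0.02],
    [0,0,0.02],
    [0,0,0.01],
    [0,0,0.01],
    [0,0,0],
  ],
  spin=[0,0,0,0,0,0,0,0],
)

```text
time: 12.3
ee_pos: [0.5011, -0.1998, 0.1608]
tool_rot: [0.917, 0.399, -0.0, -0.0]
ft_force: [-0.6, 0.4, -2.1]
gripper_width: 0.0334
grasp_force: 40.4
```

Request:
servo_tool(
  linear=[
    [0,0,0.01],
    [0,0,0.01],
    [0,0,0.01],
    [0,0,0.01],
    [0,0,0.01],
    [0,0,0.01],
    [0,0,0.01],
    [0,0,0],
  ],
  spin=[0,0,0,0,0,0,0,0],
)

```text
time: 13.1
ee_pos: [0.501, -0.1998, 0.158]
tool_rot: [0.917, 0.399, -0.0, -0.0]
ft_force: [-0.1, -0.4, -3.3]
gripper_width: 0.0334
grasp_force: 40.4
```

Request:
servo_tool(
  linear=[
    [0,0,0.01],
    [0,0,0.01],
    [0,0,0.01],
    [0,0,0.01],
    [0,0,0],
  ],
  spin=[0,0,0,0,0],
)

```text
time: 13.6
ee_pos: [0.5011, -0.1998, 0.1564]
tool_rot: [0.917, 0.399, -0.0, -0.0]
ft_force: [0.1, 0.6, -2.3]
gripper_width: 0.0334
grasp_force: 40.4
```

Request:
servo_tool(
  linear=[
    [0,0,0.01],
    [0,0,0.01],
    [0,0,0.01],
    [0,0,0],
  ],
  spin=[0,0,0,0],
)

```text
time: 14.0
ee_pos: [0.5011, -0.1998, 0.1552]
tool_rot: [0.917, 0.399, -0.0, -0.0]
ft_force: [-0.4, -0.1, -2.7]
gripper_width: 0.0334
grasp_force: 40.4
```

Request:
servo_tool(
  linear=[
    [0,0,0.01],
    [0,0,0.01],
    [0,0,0.01],
    [0,0,0],
  ],
  spin=[0,0,0,0],
)

```text
time: 14.4
ee_pos: [0.5014, -0.1999, 0.1548]
tool_rot: [0.917, 0.399, 0.0, 0.0]
ft_force: [-1.2, 1.1, 6.1]
gripper_width: 0.0333
grasp_force: 41.3
```

Contact: about 8.5 N on the key at TCP z 0.1548. I ease off slightly and start turning.

Request:
servo_tool(
  linear=[
    [0,0,-0.006],
    [0,0,0],
    [0,0,0],
    [0,0,0],
    [0,0,0],
    [0,0,0],
  ],
  spin=[0,0.2,0.3,0.3,0.3,0.3],
)

```text
time: 15.0
ee_pos: [0.5014, -0.2, 0.1548]
tool_rot: [0.944, 0.33, 0.0, 0.0]
ft_force: [-0.1, -0.9, 5.5]
gripper_width: 0.0335
grasp_force: 41.2
```

```bash
python3 s.py
```

```text
{'time': 15.0, 'ee_pos': [0.5014, -0.2, 0.1548], 'ft_force': [-0.0608, -0.9174, 5.4591], 'torque': [0.0094, -0.0202, 0.0054]} to rod, tool units [-0.005 -0.006 -0.   ] tilt [ 0.001  -0.0005]
```

Request:
servo_tool(
  linear=[
    [0,0,0],
    [0,0,0],
    [0,0,0],
    [0,0,0],
  ],
  spin=[0.4,0.4,0.4,0.4],
)

```text
time: 15.4
ee_pos: [0.5014, -0.2, 0.1548]
tool_rot: [0.968, 0.249, 0.0, 0.0]
ft_force: [0.2, 0.1, 5.1]
gripper_width: 0.0336
grasp_force: 41.2
```

Request:
servo_tool(
  linear=[
    [0,0,0],
    [0,0,0],
    [0,0,0],
    [0,0,0],
  ],
  spin=[0.4,0.4,0.4,0.4],
)

```text
time: 15.8
ee_pos: [0.5014, -0.2, 0.1548]
tool_rot: [0.986, 0.167, 0.0, 0.0]
ft_force: [0.5, 0.1, 6.2]
gripper_width: 0.0331
grasp_force: 41.2
```

```bash
python3 s.py
```

```text
{'time': 15.8, 'ee_pos': [0.5014, -0.2, 0.1548], 'ft_force': [0.4671, 0.1395, 6.2155], 'torque': [0.0282, 0.0221, 0.0676]} to rod, tool units [-0.007 -0.004 -0.   ] tilt [ 0.001  -0.0005]
```

Request:
servo_tool(
  linear=[
    [0,0,0],
    [0,0,0],
    [0,0,0],
    [0,0,0],
  ],
  spin=[0.4,0.4,0.4,0.4],
)

```text
time: 16.2
ee_pos: [0.5014, -0.2, 0.1548]
tool_rot: [0.996, 0.084, 0.0, 0.0]
ft_force: [-0.1, 1.0, 5.8]
gripper_width: 0.0334
grasp_force: 41.2
```

Request:
servo_tool(
  linear=[
    [0,0,0],
    [0,0,0],
    [0,0,0],
    [0,0,0],
  ],
  spin=[0.4,0.4,0.4,0.4],
)

```text
time: 16.6
ee_pos: [0.5013, -0.1999, 0.1547]
tool_rot: [1.0, 0.001, 0.0, 0.0]
ft_force: [1.1, -0.5, 4.2]
gripper_width: 0.0335
grasp_force: 41.0
```

```bash
python3 s.py
```

```text
{'time': 16.6, 'ee_pos': [0.5013, -0.1999, 0.1547], 'ft_force': [1.1189, -0.4934, 4.2155], 'torque': [0.069, 0.0321, 0.0159]} to rod, tool units [-0.005 -0.    -0.   ] tilt [ 0.0006 -0.0003]
```

Request:
servo_tool(
  linear=[
    [0,0,0],
    [0,0,0],
  ],
  spin=[0.4,0.4],
)

```text
time: 16.8
ee_pos: [0.5011, -0.1998, 0.1543]
tool_rot: [0.999, -0.041, 0.0, -0.0]
ft_force: [0.2, 0.3, -1.1]
gripper_width: 0.0334
grasp_force: 40.6
```

```bash
python3 s.py
```

```text
{'time': 16.8, 'ee_pos': [0.5011, -0.1998, 0.1543], 'ft_force': [0.2042, 0.3068, -1.088], 'torque': [0.1628, 0.0021, 0.0583]} to rod, tool units [-0.001  0.003 -0.   ] tilt [0.     0.0001]
```

The contact force has gone, so the key has entered a slot. I turn a touch more to centre it, then lower gently.

Request:
servo_tool(
  linear=[
    [0,0,0],
    [0,0,0.01],
    [0,0,0.01],
    [0,0,0.01],
    [0,0,0.01],
    [0,0,0],
  ],
  spin=[0.4,0,0,0,0,0],
)

```text
time: 17.4
ee_pos: [0.5011, -0.1998, 0.1526]
tool_rot: [0.998, -0.061, -0.0, -0.0]
ft_force: [0.7, 0.0, -2.3]
gripper_width: 0.0332
grasp_force: 40.3
```

```bash
python3 s.py
```

```text
{'time': 17.4, 'ee_pos': [0.5011, -0.1998, 0.1526], 'ft_force': [0.6995, 0.0338, -2.2554], 'torque': [-0.022, -0.0191, -0.023]} to rod, tool units [ 0.001  0.003 -0.   ] tilt [-0.0002  0.0002]
```

Request:
servo_tool(
  linear=[
    [0,0,0.01],
    [0,0,0.01],
    [0,0,0.01],
    [0,0,0.01],
    [0,0,0.01],
    [0,0,0.01],
    [0,0,0],
  ],
  spin=[0,0,0,0,0,0,0],
)

```text
time: 18.1
ee_pos: [0.5011, -0.1998, 0.1502]
tool_rot: [0.998, -0.061, -0.0, -0.0]
ft_force: [0.3, -0.3, -2.5]
gripper_width: 0.0331
grasp_force: 40.3
```

Request:
servo_tool(
  linear=[
    [0,0,0.01],
    [0,0,0.01],
    [0,0,0],
  ],
  spin=[0,0,0],
)

```text
time: 18.4
ee_pos: [0.5011, -0.1998, 0.1494]
tool_rot: [0.998, -0.061, -0.0, -0.0]
ft_force: [-0.8, 0.0, -2.3]
gripper_width: 0.0331
grasp_force: 40.3
```

Request:
servo_tool(
  linear=[
    [0,0,0.01],
    [0,0,0.01],
    [0,0,0],
  ],
  spin=[0,0,0],
)

```text
time: 18.7
ee_pos: [0.5011, -0.1998, 0.1486]
tool_rot: [0.998, -0.061, -0.0, -0.0]
ft_force: [0.3, -0.2, -2.6]
gripper_width: 0.0334
grasp_force: 40.3
```

Request:
servo_tool(
  linear=[
    [0,0,0.008],
    [0,0,0],
  ],
  spin=[0,0],
)

```text
time: 18.9
ee_pos: [0.5012, -0.1998, 0.1485]
tool_rot: [0.998, -0.061, 0.0, 0.0]
ft_force: [-0.1, 0.9, -1.2]
gripper_width: 0.033
grasp_force: 40.5
```

Seated, 6.4 mm below the key-contact height. I press very slightly, then release and look.

Request:
servo_tool(
  linear=[
    [0,0,0.008],
    [0,0,0],
    [0,0,0],
  ],
  spin=[0,0,0],
)

```text
time: 19.2
ee_pos: [0.5012, -0.1999, 0.1484]
tool_rot: [0.998, -0.061, 0.0, 0.0]
ft_force: [-0.2, 0.4, 5.6]
gripper_width: 0.0331
grasp_force: 41.1
```

Request:
servo_tool(
  linear=[
    [0,0,0],
    [0,0,0],
    [0,0,0],
    [0,0,0],
    [0,0,0],
    [0,0,0],
    [0,0,0],
    [0,0,0],
  ],
  spin=[0,0,0,0,0,0,0,0],
  fingers=80,
  squeeze=20,
)

```text
time: 20.0
ee_pos: [0.5011, -0.1998, 0.1481]
tool_rot: [0.998, -0.061, -0.0, -0.0]
ft_force: [-1.7, 0.2, 0.2]
gripper_width: 0.0806
grasp_force: 0.0
```

Request:
servo_tool(
  linear=[
    [0,0,-0.1],
    [0,0,-0.2],
    [0,0,-0.4],
    [0,0,-0.5],
    [0,0,-0.5],
    [0,0,-0.5],
    [0,0,-0.3],
    [0,0,0],
  ],
  spin=[0,0,0,0,0,0,0,0],
)

```text
time: 20.8
ee_pos: [0.5016, -0.2001, 0.2499]
tool_rot: [0.998, -0.061, 0.001, 0.001]
ft_force: [0.4, 0.0, -0.3]
gripper_width: 0.08
grasp_force: 0.0
```

```bash
python3 s.py
python3 - <<'E'
from h import *
p,d,W,rays=wcam();cv2.imwrite("pics/w4.png",p[...,::-1])
v,u=np.mgrid[:420,:560];r=rays(np.stack([u,v],-1));C=r@W[:3,:3];X=W[:3,3]+r*(d/np.maximum(C[...,2],.05))[...,None];X[d==0]=9
N=np.hypot(X[...,0]-.501,X[...,1]+.1998)
q=X[(N>.027)&(N<.057)&(X[...,2]>.09)&(X[...,2]<.12)];print("plate",np.median(q[:,2]),np.linalg.lstsq(np.c_[q[:,:2]-[.501,-.1998],np.ones(len(q))],q[:,2],rcond=None)[0])
q=X[(N>.079)&(N<.083)&(X[...,2]>.085)&(X[...,2]<.1)];print("rim",np.median(q[:,2]))
q=X[(N>.009)&(N<.016)&(X[...,2]>.15)&(X[...,2]<.175)];print("hub top",np.median(q[:,2]),"rod",np.percentile(X[(N<.003)&(X[...,2]<.2)][:,2],[50,95]))
E
```

```text
{'time': 20.8, 'ee_pos': [0.5016, -0.2001, 0.2499], 'ft_force': [0.4168, 0.0359, -0.2684], 'torque': [0.0087, 0.0115, -0.0413]} to rod, tool units [-0.012 -0.002 -0.   ] tilt [ 0.0023 -0.0013]
plate 0.10134817179705083 [-0.00126339  0.00077471  0.10141127]
rim 0.08940123503779088
hub top 0.15824290567359975 rod [0.16400701 0.16473206]
```

View pics/w4.png

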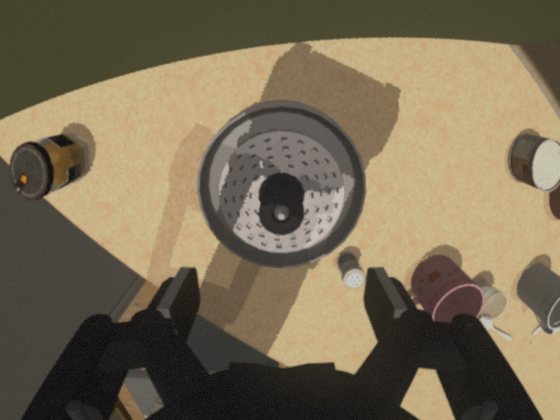

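The disc sits level and centred in the bowl (282,190), with the rod tip showing through the hub at (283,213). The rod stands 6 mm proud and the plate is 12 mm above the rim, both as expected when home. The other items look undisturbed.

```bash
python3 -c "from rig import *;print(hand_in())"
```

```text
the job is handed in; nothing more can be done
None
```

The grating disc is fully home on the food processor, level and flush on the shoulder with the rod 6 mm proud of the hub. I let go of it and handed the job in at about 21 s.

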